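# Stand the wide sanding disc in the display rack

### The arm

A 7-joint arm with a two-finger parallel gripper is mounted at the origin on the work surface. World frame = base frame: x ahead of the robot, y to its left, z up, the work surface at z = 0. Lengths are in m, angles in degrees, forces in N, time in s.
With the tool pointing down it reaches from about 0.425 to 0.875 m from the base axis. Payload 4.7 kg.
Tool frame: the origin (TCP) lies on the centre line of the jaws, within the pads' length; the fingertips stand 11 mm ahead of it and the grasp point (between the pads) lies 8 mm behind it; z points along the fingers, y is the direction in which the jaws open and shut (so a half turn about z gives the same grasp; the last joint's range is limited). The gripper opens to 87 mm and grips with 3 to 60 N. Pads are 19 mm wide; open, the fingers measure 117 mm over their backs; the gripper's body (75 mm by 190 mm) begins 51 mm behind the grasp point.
Start: joints at [73.917, 18.392, -4.016, 83.108, 1.295, 78.541, -3.26], TCP at [0.189, -0.622, 0.234] pointing down, gripper open.
Joint ranges: [-163.93, 163.93], [-17.29, 119.83], [-79.2, 71.16], [3.27, 140.29], [-89.18, 269.18], [5.43, 117.66], [-154.24, 154.24]. Speed limits (degrees/s): [147.25, 147.25, 180, 180, 180, 180, 180].

### API

Orientations are given as [roll, pitch, yaw] about the fixed x, y, z axes, in that order (R = Rz(yaw) Ry(pitch) Rx(roll)).
In Python, from cell import env gives the robot as it stands.
- The arm moves only by the tool servo_tool, never from a script. Its argument "moves" is text: rows parted by semicolons, each of 7 numbers parted by spaces: the shift along the tool's x, y, z as a fraction of full scale, then the turn, a rotation vector about the tool's x, y, z as a fraction of full scale, then the gripper's target within -1 to 1 (shut at 1, half-way at 0, fully open at -1). A call has 1 to 20 rows; each row shifts and turns the pose as measured when the row begins, along the tool's axes as they then stand; what a row does not reach is not made up. Full scale, the value 1, is 1000 mm for a shift and 0.5 rad for a turn. A row lasts 1/12 s, in which the tool goes at most 41.7 mm and 7.16 degrees, less where a joint would pass 70% of its speed; a pose out of reach is approached as far as the arm can. A call with a number of a shift or a turn outside -1 to 1 is refused whole. A call with a gripper value outside its range is refused whole. The fingers move at their own pace and stop on an object; "squeeze" is the grip in N (left out, the last holds). Time passes only in rows, so rows that do not move let the fingers close. It gives the time, the measured TCP pose, the force and the opening at its end, in the units of the state.
- env.get_obs(): the state, without advancing time (a new reading comes with each control period).
- env.read_camera(name): name is "scene" or "top" or "wrist"; returns a dict with "img" (400x640x3 uint8, red, green, blue), "range_z" (400x640 float32, m along the optical axis (not along the pixel's ray), 0 where there is no reading), "mtx" (3x3 intrinsics, pixels), "T" (4x4, takes a point from camera to world coordinates); the wrist camera has in their place "hand_eye" (4x4, takes a point from camera to tool coordinates, whose origin is the TCP and whose axes are the flange's). Camera axes: x right, y up, looking along -z (the intrinsics and any distortion apply to the point x, -y, -z); pixel columns grow to the right and rows downward; lengths in m; the calibration is good to about 2 mm. A picture is of the moment at which its call begins: read the wrist's pose just before it.
- env.sign_off(): hands the job in, once; it reports no verdict.
The state is a dict: "time_s": time; "qpos": joint angles; "joint_velocities": joint speeds; "effort": joint torques, N m; "tool_pos": TCP position; "tool_rot": TCP orientation; "force": force on the tool from outside, world axes, zero at the start; "wrist_torque": the same for the moment, N m; "grip_width": finger opening in m.
Only numpy, scipy, OpenCV 4.12 (cv2) and the standard library are available. Lean on these libraries where they do the work, as an engineer would, in place of code of your own. Each camera call takes 0.05 s, during which the arm holds its last target.

### The job

At the tool-stall counter, take the wider of the two sanding discs standing in the black delivery tray and stand it upright in the empty gap of the wire display rack, fully down between the tines. Lower it in rather than dropping it, and leave the smaller disc in the tray and the disc already in the rack standing where they are.

Things in the scene. Friction and masses are not known exactly. Their poses are not given: they have to be found in the camera images.
- disc_wide: Disc to move: dark sanding disc, 150 mm across, 12 mm thick, 0.3 kg, the wider of two standing on edge in the black tray (either slot). Origin at its centre; y axis level, through its faces; z up. Top edge 75 mm above the origin, free to pinch across the faces from above. Two fins per slot, 50 mm high, hold it loosely; it lifts straight up.
- disc_mid: Bystander, stays put: like disc, 110 mm across, 12 mm thick, standing in the tray's other slot, parallel to the wide disc and 100 mm from it. Origin at its centre, y axis through its faces. Its top edge is 125 mm above the table.
- disc_stock: Bystander, stays put: disc 150 mm across, 12 mm thick, already standing in the rack's other gap, 100 mm from the empty one. Top edge 162 mm above the table. Origin at its centre, y axis through its faces.
- gap (a point): Empty gap of the steel wire rack: the point, 87 mm above the table, where the wide disc's centre is when fully down. z up; y across the gap (disc axis lies along it, either way), other gap 100 mm away at +y. Tines at x = -45 and +45 mm, 26 mm clear, flaring from 75 mm above the table to a 50 mm mouth at 98 mm. Disc edge rests on two bars 90 mm apart along x, which centre it.
There are look-alikes about, which are no part of the job. What is shaped like the disc_wide but turquoise or yellow is not meant.

How it is judged:
By the outcome, as a careful person would: the job done as asked, in the order asked, and still so for the second after the job is handed in, with the robot touching nothing.
It also fails if it takes over 38 s, if anything falls off the work surface, if the arm or the gripper's body presses on something with over 40 N, if the wrist force passes 120 N, or if a joint passes its speed limit or range.

## Working session

There is one attempt and no reset: what is moved stays moved. The work goes in short steps, Python scripts to look and compute and a tool call to move; the robot and the scene stay as the last step left them, time stands still between calls to the robot, and variables do not carry over. Pictures are saved under pics/ and viewed, and the job is handed in when it is done.

Besides the shell and the picture viewer there is one more tool, called after "Request:" as name(argument=value, ...) on one line, values as JSON. servo_tool: Moves the arm, as the interface text tells. Its arguments: {"type":"object","properties":{"moves":{"type":"string"},"squeeze":{"type":"number"}},"required":["moves"]}

```bash
mkdir -p pics; ls
cat > h.py <<'E'
import numpy as np,cv2
from cell import env
def save(c,n): cv2.imwrite('pics/'+n,cv2.cvtColor(c['img'],cv2.COLOR_RGB2BGR))
def cloud(c,T=None):
    T=c['T'] if T is None else T
    z=c['range_z'];K=c['mtx'];v,u=np.mgrid[:z.shape[0],:z.shape[1]]
    x=(u-K[0,2])/K[0,0]*z;y=(v-K[1,2])/K[1,1]*z
    P=np.stack([x,-y,-z],-1)@T[:3,:3].T+T[:3,3]
    P[z<=0]=np.nan
    return P
E
python3 - <<'E'
from h import *
o=env.get_obs();print(o)
for n in('scene','top'):
    c=env.read_camera(n);save(c,n+'0.png');np.savez('pics/'+n+'0.npz',**c);print(n,c['T'].round(3),c.keys())
E
```

```text
pics
{'time_s': 0.0, 'qpos': array([73.91707316, 18.4365021 , -4.01754216, 83.17592791,  1.29571261,
       78.54008434, -3.26055928]), 'joint_velocities': array([ 0.05119141, -0.02577213, -0.02529758,  0.05465352, -0.01443186,
       -0.01115443,  0.05311425]), 'effort': array([-3.93158427e-05, -4.91286993e+01, -4.03884519e-01, -3.12536895e+01,
       -6.40479103e-02,  4.37580119e-02,  1.82288863e-04]), 'tool_pos': array([ 0.18866935, -0.62145485,  0.23248177]), 'tool_rot': array([-1.79892778e+02,  5.87538293e-03,  1.68941956e+01]), 'force': array([ 0.49918332, -0.23544902,  0.15241264]), 'wrist_torque': array([-0.04942404,  0.00890328,  0.04709243]), 'grip_width': 0.08700579154004176}
scene [[-0.589 -0.608  0.533  1.072]
 [ 0.808 -0.43   0.403  0.417]
 [-0.016  0.668  0.744  0.956]
 [ 0.     0.     0.     1.   ]] dict_keys(['img', 'range_z', 'mtx', 'T'])
top [[ 0.028  0.999 -0.042  0.403]
 [-1.     0.028 -0.006 -0.056]
 [-0.004  0.042  0.999  1.161]
 [ 0.     0.     0.     1.   ]] dict_keys(['img', 'range_z', 'mtx', 'T'])
```

View pics/scene0.png

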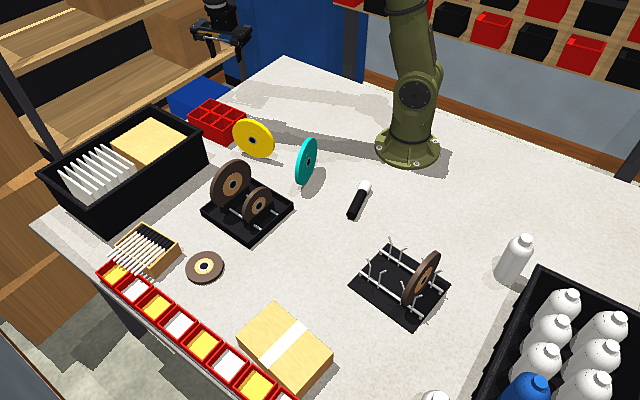

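View pics/top0.png

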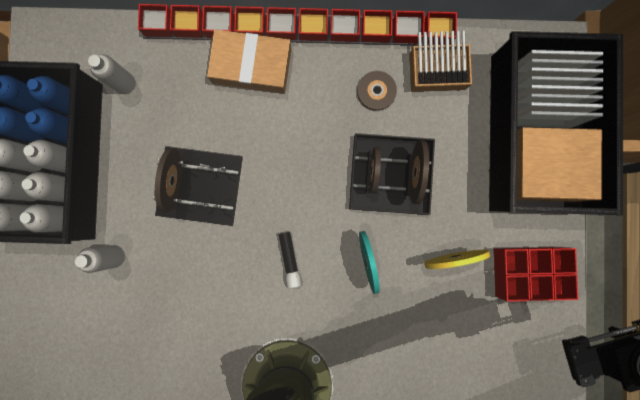

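The scene view shows the tray with the wide disc at about (231,183) and the small one at (257,205), and the rack with the stock disc at (422,278). In the top view the wide disc is at (421,172), the small one at (375,170) and the stock disc at (168,182), with the empty gap to the right of that, near (215,187). Next I measure them.

Run:
```python
from h import *
def fit(P,name):
    m=P.mean(0);ext=P.max(0)-P.min(0)
    U,S,V=np.linalg.svd(P-m,full_matrices=False)
    print(name,len(P),'mean',m.round(4),'min',P.min(0).round(4),'max',P.max(0).round(4),'n',V[2].round(3),'std',(S/np.sqrt(len(P))).round(4))
cs={n:dict(np.load(f'pics/{n}0.npz')) for n in('top','scene')}
for n in cs:
    P=cloud(cs[n]);
    z=P[...,2]
    tab=P[np.isfinite(z)&(abs(z)<.01)];print(n,'table z median',np.median(tab[:,2]))
    for nm,(u0,v0,u1,v1) in dict(top=dict(wide=(406,134,436,212),mid=(362,140,386,200),stock=(152,145,184,222),rack=(184,140,246,228)),
        scene=dict(wide=(205,155,255,215),mid=(240,184,275,222),stock=(395,245,445,312),rack=(345,235,412,300)))[n].items():
        Q=P[v0:v1,u0:u1].reshape(-1,3);Q=Q[np.isfinite(Q[:,2])]
        lo={'wide':.1,'mid':.085,'stock':.105,'rack':.06}[nm]
        Q=Q[(Q[:,2]>lo)&(Q[:,2]<.25)]
        fit(Q,n+' '+nm)
        if nm!='rack':
            # line of topmost
            zt=np.percentile(Q[:,2],99);q=Q[Q[:,2]>zt-.02];print('   top zone',q.mean(0).round(4),zt.round(4))
            (l:=np.polyfit(Q[:,0],Q[:,1],1)); print('   y=',l.round(4))
```

```text
top table z median -0.000563089830451835
top wide 673 mean [ 0.5312 -0.2928  0.1409] min [ 0.4602 -0.3052  0.1   ] max [ 0.6059 -0.2865  0.1711] n [0.033 0.995 0.091] std [0.0381 0.0204 0.0035]
   top zone [ 0.5327 -0.2947  0.1606] 0.1692
   y= [-0.0348 -0.2743]
top mid 306 mean [ 0.5363 -0.1946  0.1105] min [ 0.4863 -0.204   0.0852] max [ 0.5909 -0.1882  0.1284] n [0.029 0.991 0.134] std [0.028  0.0117 0.0038]
   top zone [ 0.5376 -0.1955  0.1178] 0.1266
   y= [-0.0333 -0.1768]
top stock 727 mean [0.4985 0.2885 0.1373] min [0.4272 0.2778 0.105 ] max [0.5718 0.3052 0.1661] n [ 0.107  0.989 -0.098] std [0.0371 0.0173 0.0035]
   top zone [0.4997 0.2901 0.1541] 0.1631
   y= [-0.106   0.3414]
top rack 68 mean [0.4901 0.1982 0.0864] min [0.4402 0.1589 0.0614] max [0.5389 0.2271 0.1022] n [ 0.006 -0.003 -1.   ] std [0.0448 0.0202 0.0106]
scene table z median -0.0012445351322840636
scene wide 849 mean [ 0.542  -0.2798  0.13  ] min [ 0.4611 -0.3076  0.1001] max [ 0.6081 -0.1882  0.1676] n [-0.014 -0.291 -0.957] std [0.0372 0.0321 0.0174]
   top zone [ 0.5378 -0.2938  0.1568] 0.1662
   y= [ 0.1151 -0.3422]
scene mid 331 mean [ 0.5442 -0.1932  0.1048] min [ 0.4901 -0.2052  0.085 ] max [ 0.5919 -0.1862  0.1253] n [-0.079 -0.987 -0.141] std [0.0259 0.0118 0.0034]
   top zone [ 0.5423 -0.1943  0.1147] 0.124
   y= [-0.0722 -0.1539]
scene stock 505 mean [0.5154 0.2921 0.1382] min [0.4331 0.2784 0.1051] max [0.5729 0.3048 0.1632] n [0.141 0.984 0.107] std [0.0361 0.0167 0.0035]
   top zone [0.5073 0.2915 0.1538] 0.1624
   y= [-0.1301  0.3591]
scene rack 266 mean [0.5349 0.2501 0.0974] min [0.44   0.1579 0.0605] max [0.5755 0.2928 0.1424] n [ 0.015  0.258 -0.966] std [0.0608 0.0243 0.0172]
```

Run:
```python
from h import *
c=cv2.imread('pics/top0.png');cv2.imwrite('pics/a.png',cv2.resize(c[120:230,145:255],None,fx=5,fy=5,interpolation=cv2.INTER_CUBIC))
cv2.imwrite('pics/b.png',cv2.resize(c[120:230,340:450],None,fx=5,fy=5,interpolation=cv2.INTER_CUBIC))
```

```text
(no output)
```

View pics/a.png

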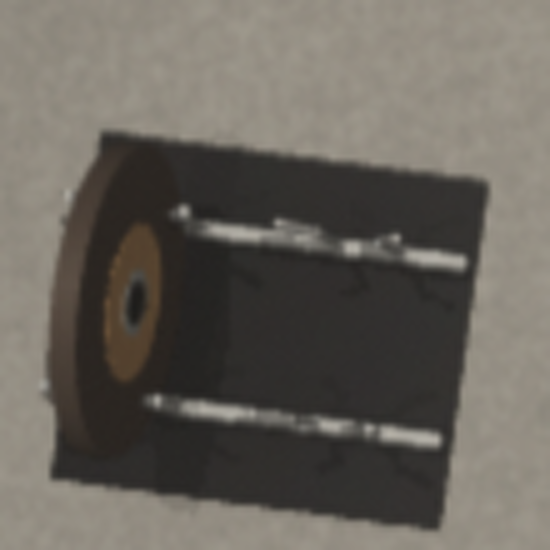

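View pics/b.png

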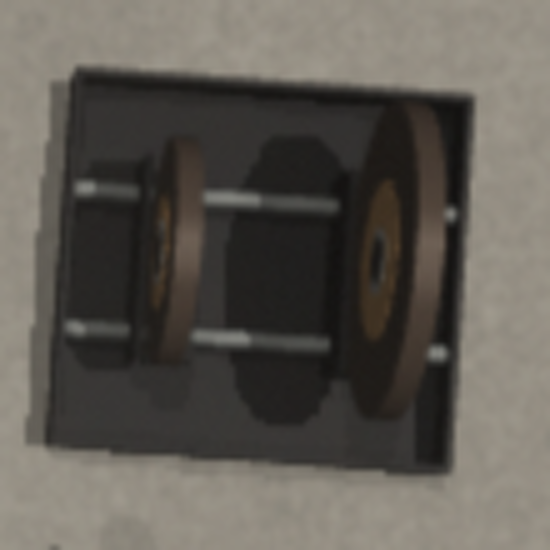

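```bash
cat >> h.py <<'E'
from scipy.optimize import least_squares
def fitdisc(Q,c0,yaw0,R,h=.006):
    # signed distance to cylinder surface; params c(3), yaw, tilt of axis
    def f(p):
        a=np.array([-np.sin(p[3])*np.cos(p[4]),np.cos(p[3])*np.cos(p[4]),np.sin(p[4])])
        d=Q-p[:3];t=d@a;r=np.linalg.norm(d-t[:,None]*a,axis=1)
        q=np.stack([r-R,abs(t)-h],1)
        return np.where(q.max(1)<=0,q.max(1),np.linalg.norm(np.maximum(q,0),axis=1))
    s=least_squares(f,[*c0,yaw0,0],loss='soft_l1',f_scale=.002)
    return s.x,np.median(abs(f(s.x)))
E
python3 - <<'E'
from h import *
cs={n:dict(np.load(f'pics/{n}0.npz')) for n in('top','scene')}
objs=dict(wide=([.533,-.294,.092],.075,.085),mid=([.538,-.195,.07],.055,.085),stock=([.5,.29,.087],.075,.105))
C={n:cloud(cs[n]).reshape(-1,3) for n in cs}; C['both']=np.vstack(list(C.values()))
for n in C:
    for k,(c,R,lo) in objs.items():
        Q=C[n];m=np.isfinite(Q[:,2]);Q=Q[m];d=Q-c
        Q=Q[(np.linalg.norm(d,axis=1)<R+.015)&(abs(d[:,1])<.022)&(Q[:,2]>lo)]
        p,e=fitdisc(Q,c,-.05,R);print(n,k,len(Q),p[:3].round(4),'yaw,tilt',np.degrees(p[3:]).round(2),'med',e.round(4))
# rack tine pts
Q=C['both'];Q=Q[np.isfinite(Q[:,2])]
yaw=np.radians(-6.1);c=np.array([.499-.1*.105,.2905-.0995,0])
L=(Q-c)@np.array([[np.cos(yaw),np.sin(yaw),0],[-np.sin(yaw),np.cos(yaw),0],[0,0,1]]).T
for sx in(-.045,.045):
  for lo,hi in((.04,.07),(.07,.085),(.085,.105)):
    q=L[(abs(L[:,0]-sx)<.012)&(abs(L[:,1])<.05)&(L[:,2]>lo)&(L[:,2]<hi)]
    for s in(-1,1):
        r=q[q[:,1]*s>0];print(sx,lo,s,len(r),r.mean(0).round(4) if len(r) else '')
E
```

```text
top wide 769 [ 0.5346 -0.2956  0.0922] yaw,tilt [-2.5   0.38] med 0.0005
top mid 306 [ 0.539  -0.1956  0.0689] yaw,tilt [-2.51  0.73] med 0.0006
top stock 727 [0.5003 0.2914 0.0862] yaw,tilt [-6.01 -0.26] med 0.0005
scene wide 913 [ 0.5328 -0.2963  0.0906] yaw,tilt [-2.73  0.29] med 0.001
scene mid 331 [ 0.5374 -0.1964  0.0679] yaw,tilt [-2.26  0.46] med 0.0008
scene stock 505 [0.4992 0.2917 0.0856] yaw,tilt [-5.98  0.44] med 0.0005
both wide 1682 [ 0.5339 -0.2961  0.0917] yaw,tilt [-2.66  0.26] med 0.0008
both mid 637 [ 0.5386 -0.1962  0.0684] yaw,tilt [-2.34  0.45] med 0.0008
both stock 1232 [0.4998 0.2916 0.0858] yaw,tilt [-6.01  0.06] med 0.0006
-0.045 0.04 -1 15 [-0.0432 -0.014   0.0536]
-0.045 0.04 1 21 [-0.0433  0.0162  0.0543]
-0.045 0.07 -1 12 [-0.0434 -0.0152  0.0766]
-0.045 0.07 1 18 [-0.0437  0.0178  0.0786]
-0.045 0.085 -1 20 [-0.0436 -0.0231  0.0933]
-0.045 0.085 1 21 [-0.044   0.0258  0.0933]
0.045 0.04 -1 20 [ 0.0461 -0.0141  0.0549]
0.045 0.04 1 20 [0.0462 0.0165 0.0547]
0.045 0.07 -1 11 [ 0.0467 -0.0152  0.078 ]
0.045 0.07 1 12 [0.0467 0.0174 0.0775]
0.045 0.085 -1 20 [ 0.0462 -0.0227  0.0932]
0.045 0.085 1 23 [0.0461 0.025  0.0937]
```

The tine, stock and size checks all agree. The wide disc's centre is at (0.534, -0.296, 0.092) with yaw -2.6°, and the gap is at (0.4896, 0.192) with yaw -6°. Moving above the disc now.

Request:
servo_tool(moves="0 0 -0.01 0 0 0.227 -1; 0 0 -0.01 0 0 0.227 -1; 0 0 0 0 0 0.227 -1; 0.0275 -0.0284 0 0 0 0 -1; 0.0275 -0.0284 0 0 0 0 -1; 0.0275 -0.0284 0 0 0 0 -1; 0.0275 -0.0284 0 0 0 0 -1; 0.0275 -0.0284 0 0 0 0 -1; 0.0275 -0.0284 0 0 0 0 -1; 0.0275 -0.0284 0 0 0 0 -1; 0.0275 -0.0284 0 0 0 0 -1; 0.0275 -0.0284 0 0 0 0 -1; 0 0 0 0 0 0 -1")

```text
time_s: 1.18
tool_pos: [0.4569, -0.372, 0.2441]
tool_rot: [-179.3, 0.6, -4.3]
force: [1.8, 1.0, -0.2]
grip_width: 0.0867
```

```bash
cat >> h.py <<'E'
from scipy.spatial.transform import Rotation as Ro
def delta(pos,yaw):
    o=env.get_obs();R=Ro.from_euler('xyz',o['tool_rot'],degrees=True);Rt=Ro.from_euler('xyz',[180,0,yaw],degrees=True)
    print('t',o['time_s'],'pos',o['tool_pos'].round(4),'rot',o['tool_rot'].round(2),'F',o['force'].round(1),'w',round(o['grip_width'],4))
    print('shift tool now',R.inv().apply(np.array(pos)-o['tool_pos']).round(4),'in target frame',Rt.inv().apply(np.array(pos)-o['tool_pos']).round(4),'turn',((R.inv()*Rt).as_rotvec()/.5).round(4))
E
python3 -c "
from h import *
delta([.534,-.296,.24],-2.6)"
```

```text
t 1.1833 pos [ 0.4569 -0.372   0.2441] rot [-179.32    0.59   -4.31] F [ 1.8  1.  -0.2] w 0.0867
shift tool now [ 0.0712 -0.0816  0.0043] in target frame [ 0.0735 -0.0795  0.0041] turn [-0.0239  0.0201 -0.06  ]
```

Request:
servo_tool(moves="0.024 -0.027 0 -0.024 0.02 -0.06 -1; 0.024 -0.027 0 0 0 0 -1; 0.024 -0.027 0 0 0 0 -1; 0 0 0 0 0 0 -1; 0 0 0 0 0 0 -1")

```text
time_s: 1.6
tool_pos: [0.5318, -0.2937, 0.2411]
tool_rot: [-179.9, 0.2, -2.2]
force: [-0.6, -0.5, -1.1]
grip_width: 0.0869
```

```bash
python3 -c "
from h import *
delta([.534,-.296,.24],-2.6)
c=env.read_camera('wrist');save(c,'w1.png')
o=env.get_obs();T=np.eye(4);T[:3,:3]=Ro.from_euler('xyz',o['tool_rot'],degrees=True).as_matrix();T[:3,3]=o['tool_pos']
Q=cloud(c,T@c['hand_eye']).reshape(-1,3);Q=Q[np.isfinite(Q[:,2])];cc=[.534,-.296,.092];d=Q-cc
Q=Q[(np.linalg.norm(d,axis=1)<.09)&(abs(d[:,1])<.022)&(Q[:,2]>.085)]
p,e=fitdisc(Q,cc,-.05,.075);print(len(Q),p[:3].round(4),np.degrees(p[3:]).round(2),e)
"
```

```text
t 1.6 pos [ 0.5318 -0.2937  0.2411] rot [-179.9     0.2    -2.22] F [-0.6 -0.5 -1.1] w 0.0869
shift tool now [0.0023 0.0022 0.0011] in target frame [0.0023 0.0022 0.0011] turn [-0.0035  0.0069  0.0133]
2151 [ 0.5345 -0.2954  0.0918] [-2.49  1.33] 0.0003225104860218597
```

View pics/w1.png

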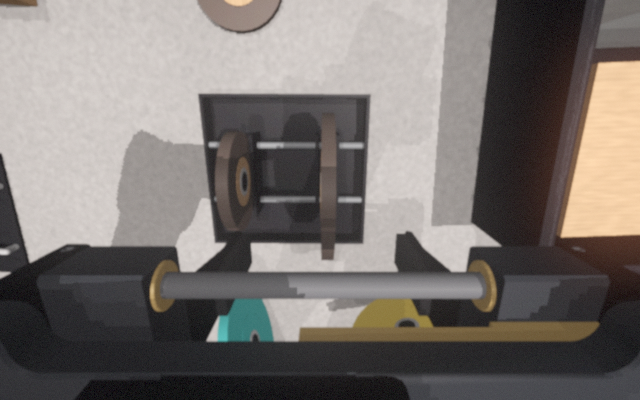

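In the wrist view the wide disc lies between the jaws, with its edge at about (328,185). The wrist fit agrees with the fixed cameras to within 1 mm. Next I descend.

Request:
servo_tool(moves="0.0025 0.002 0.02 0 0 0.01 -1; 0 0 0.025 0 0 0 -1; 0 0 0.025 0 0 0 -1; 0 0 0.02 0 0 0 -1; 0 0 0.006 0 0 0 -1; 0 0 0 0 0 0 -1")

```text
time_s: 2.15
tool_pos: [0.5312, -0.3006, 0.1424]
tool_rot: [-180.0, 0.1, -2.9]
force: [-1.0, 0.7, -0.2]
grip_width: 0.0871
```

```bash
python3 -c "
from h import *
delta([.5343,-.2956,.144],-2.6)"
```

```text
t 2.15 pos [ 0.5312 -0.3006  0.1424] rot [-1.7998e+02  1.0000e-01 -2.8900e+00] F [-1.   0.7 -0.2] w 0.0871
shift tool now [ 0.0028 -0.0052 -0.0016] in target frame [ 0.0029 -0.0052 -0.0016] turn [-0.0008  0.0036 -0.0101]
```

Request:
servo_tool(moves="0.003 -0.005 -0.001 0 0 -0.01 -1; 0 0 0 0 0 0 -1; 0 0 0 0 0 0 -1")

```text
time_s: 2.4
tool_pos: [0.5342, -0.2979, 0.1456]
tool_rot: [179.9, 0.0, -2.8]
force: [-0.5, 0.1, 0.3]
grip_width: 0.0871
```

```bash
python3 -c "
from h import *
delta([.5343,-.2956,.144],-2.6)"
```

```text
t 2.4 pos [ 0.5342 -0.2979  0.1456] rot [ 1.7995e+02  3.0000e-02 -2.7800e+00] F [-0.5  0.1  0.3] w 0.0871
shift tool now [ 0.     -0.0023  0.0016] in target frame [ 0.     -0.0023  0.0016] turn [ 0.0019  0.0012 -0.0063]
```

Request:
servo_tool(moves="0 -0.002 0.0015 0 0 0 -1; 0 0 0 0 0 0 0; 0 0 0 0 0 0 0.5; 0 0 0 0 0 0 1; 0 0 0 0 0 0 1; 0 0 0 0 0 0 1; 0 0 0 0 0 0 1; 0 0 0 0 0 0 1; 0 0 0 0 0 0 1", squeeze=25)

```text
time_s: 3.15
tool_pos: [0.5369, -0.2964, 0.1488]
tool_rot: [179.7, -0.4, -2.7]
force: [-0.6, 1.1, -0.3]
grip_width: 0.0416
```

Request:
servo_tool(moves="-0.0025 0.0 0.004 0 0 0 1; 0 0 0 0 0 0 1; 0 0 0 0 0 0 1; 0 0 0 0 0 0 1; 0 0 0 0 0 0 1; 0 0 0 0 0 0 1")

```text
time_s: 3.65
tool_pos: [0.5338, -0.2966, 0.1438]
tool_rot: [179.7, -0.3, -2.8]
force: [0.2, 0.1, 0.8]
grip_width: 0.0117
```

```bash
python3 -c "
from h import *
delta([.5343,-.2956,.144],-2.6)"
```

```text
t 3.65 pos [ 0.5338 -0.2966  0.1438] rot [179.73  -0.32  -2.75] F [0.2 0.1 0.8] w 0.0117
shift tool now [ 0.0005 -0.001  -0.0002] in target frame [ 0.0005 -0.001  -0.0002] turn [ 0.0093 -0.0112 -0.0053]
```

Gripped at 12 mm. Lifting gently.

Request:
servo_tool(moves="0 0 0 0 0 0 1; 0 0 0 0 0 0 1; 0 0 -0.012 0 0 0 1; 0 0 -0.015 0 0 0 1; 0 0 -0.02 0 0 0 1; 0 0 -0.025 0 0 0 1; 0 0 -0.025 0 0 0 1; 0 0 -0.025 0 0 0 1; 0 0 -0.025 0 0 0 1; 0 0 0 0 0 0 1", squeeze=35)

```text
time_s: 4.48
tool_pos: [0.5293, -0.2934, 0.2951]
tool_rot: [-179.8, 0.4, -2.7]
force: [1.2, 0.1, -1.4]
grip_width: 0.0116
```

```bash
python3 -c "
from h import *
delta([.4896,.192,.32],-6)
c=env.read_camera('scene');save(c,'s2.png')"
```

```text
t 4.4833 pos [ 0.5293 -0.2934  0.2951] rot [-179.85    0.37   -2.68] F [ 1.2  0.1 -1.4] w 0.0116
shift tool now [-0.0626 -0.4831 -0.0232] in target frame [-0.0903 -0.4786 -0.0249] turn [-0.0049  0.0132  0.1158]
```

View pics/s2.png

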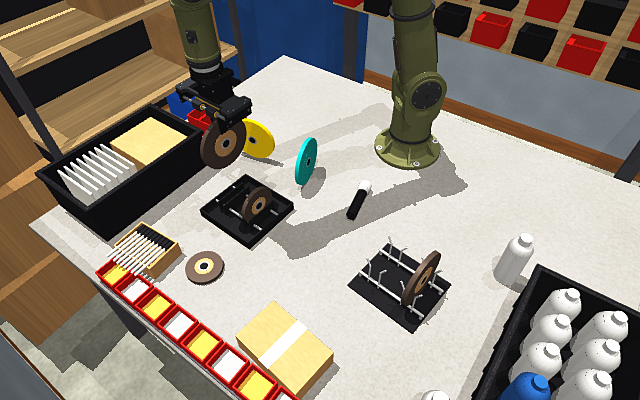

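The disc is lifted, hanging at about (222,143), and the small disc is still in the tray. Now I carry it across.

Request:
servo_tool(moves="-0.003 -0.02 -0.01 0 0 0.06 1; -0.005 -0.03 -0.01 0 0 0.055 1; -0.0065 -0.036 0 0 0 0 1; -0.0065 -0.036 0 0 0 0 1; -0.0065 -0.036 0 0 0 0 1; -0.0065 -0.036 0 0 0 0 1; -0.0065 -0.036 0 0 0 0 1; -0.0065 -0.036 0 0 0 0 1; -0.0065 -0.036 0 0 0 0 1; -0.0065 -0.036 0 0 0 0 1; -0.0065 -0.036 0 0 0 0 1; 0 0 0 0 0 0 1")

```text
time_s: 5.53
tool_pos: [0.4893, 0.0994, 0.2958]
tool_rot: [-179.8, 2.3, -6.7]
force: [0.1, 1.4, -2.7]
grip_width: 0.0117
```

```bash
python3 -c "
from h import *
delta([.4896,.192,.29],-6)"
```

```text
t 5.5333 pos [0.4893 0.0994 0.2958] rot [-179.75    2.3    -6.69] F [ 0.1  1.4 -2.7] w 0.0117
shift tool now [-0.0102 -0.092   0.0066] in target frame [-0.0093 -0.0922  0.0058] turn [-0.0092  0.0801 -0.0243]
```

Request:
servo_tool(moves="-0.003 -0.028 0 -0.009 0.04 -0.02 1; -0.003 -0.028 0 0 0.04 0 1; -0.003 -0.022 0 0 0 0 1; 0 -0.012 0 0 0 0 1; 0 0 0 0 0 0 1; 0 0 0 0 0 0 1")

```text
time_s: 6.03
tool_pos: [0.4836, 0.1939, 0.2866]
tool_rot: [179.7, 0.7, -5.7]
force: [0.0, -0.8, -1.9]
grip_width: 0.0121
```

```bash
cat > m.py <<'E'
from h import *
import sys
def held(c0,tag,target=None):
    delta([.4896,.192,.29] if target is None else target,-6)
    o=env.get_obs();tp=o['tool_pos']
    C=[]
    for n in('top','scene'):
        c=env.read_camera(n);save(c,f'{n}{tag}.png');C.append(cloud(c).reshape(-1,3))
    for nm,Q in zip(('top','scene','both'),C+[np.vstack(C)]):
        Q=Q[np.isfinite(Q[:,2])];d=Q-(np.array(c0))
        Q=Q[(np.hypot(d[:,0],d[:,2])<.085)&(abs(d[:,1])<.025)&(Q[:,2]<tp[2]-.014)&(Q[:,2]>.105)]
        if len(Q)<50: print(nm,len(Q));continue
        p,e=fitdisc(Q,c0,-.1,.075);print(nm,len(Q),'disc',p[:3].round(4),'yaw,tilt',np.degrees(p[3:]).round(2),'med',e.round(4),'disc-tcp',(p[:3]-tp).round(4))
E
python3 -c "
from m import *
o=env.get_obs();held(o['tool_pos']-[0,0,.052],'3')"
```

```text
t 6.0333 pos [0.4836 0.1939 0.2866] rot [179.66   0.73  -5.67] F [ 0.  -0.8 -1.9] w 0.0121
shift tool now [ 0.0061  0.0013 -0.0035] in target frame [ 0.0062  0.0013 -0.0034] turn [0.012  0.0254 0.0116]
top 583 disc [0.4833 0.1953 0.2343] yaw,tilt [-5.64 -0.46] med 0.0003 disc-tcp [-0.0002  0.0014 -0.0523]
scene 840 disc [0.482  0.1948 0.2337] yaw,tilt [-5.76 -0.68] med 0.0004 disc-tcp [-0.0015  0.0009 -0.0529]
both 1423 disc [0.4825 0.195  0.2337] yaw,tilt [-5.77 -0.54] med 0.0005 disc-tcp [-0.0011  0.0011 -0.0529]
```

View pics/scene3.png

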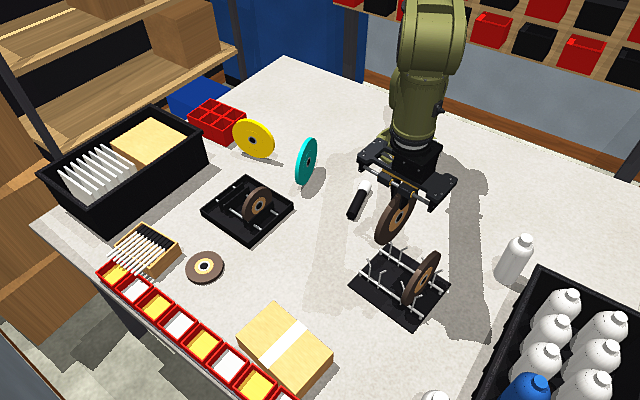

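The held disc is upright, at about (397,215) above the gap. It needs roughly +7 mm in x and -3 mm in y. I correct that and lower it to above the mouth.

Request:
servo_tool(moves="0.004 0.001 0.008 0.012 0.025 0.01 1; 0.003 0.001 0.012 0 0 0 1; 0 0 0.012 0 0 0 1; 0 0 0.008 0 0 0 1; 0 0 0 0 0 0 1; 0 0 0 0 0 0 1")

```text
time_s: 6.63
tool_pos: [0.4919, 0.182, 0.2418]
tool_rot: [179.8, 0.1, -6.7]
force: [-0.0, -0.8, -2.2]
grip_width: 0.0116
```

```bash
python3 -c "
from m import *
o=env.get_obs();held(o['tool_pos']-[0,0,.052],'4',[.4904,.191,.139])"
```

```text
t 6.6333 pos [0.4919 0.182  0.2418] rot [ 1.7976e+02  1.3000e-01 -6.7200e+00] F [-0.  -0.8 -2.2] w 0.0116
shift tool now [-0.0023 -0.0092  0.1027] in target frame [-0.0024 -0.0088  0.1028] turn [ 0.0084  0.0047 -0.025 ]
top 456 disc [0.4921 0.1835 0.1896] yaw,tilt [-6.65 -0.49] med 0.0003 disc-tcp [ 0.0002  0.0015 -0.0521]
scene 804 disc [0.4908 0.1831 0.1895] yaw,tilt [-6.79 -0.69] med 0.0004 disc-tcp [-0.0011  0.0012 -0.0523]
both 1260 disc [0.4912 0.1832 0.1891] yaw,tilt [-6.79 -0.57] med 0.0005 disc-tcp [-0.0006  0.0013 -0.0527]
```

Request:
servo_tool(moves="-0.002 -0.009 0 0.008 0.005 -0.025 1; 0 0 0.004 0 0 0 1; 0 0 0.004 0 0 0 1; 0 0 0.004 0 0 0 1")

```text
time_s: 7.07
tool_pos: [0.4922, 0.1942, 0.2321]
tool_rot: [-179.8, -0.3, -5.8]
force: [0.0, 0.7, -2.9]
grip_width: 0.0118
```

```bash
python3 -c "
from h import *
delta([.4902,.191,.139],-6)"
```

```text
t 7.0667 pos [0.4922 0.1942 0.2321] rot [-179.84   -0.32   -5.82] F [ 0.   0.7 -2.9] w 0.0118
shift tool now [-0.0022  0.0037  0.0931] in target frame [-0.0017  0.0034  0.0931] turn [-0.0057 -0.0113  0.0063]
```

Request:
servo_tool(moves="-0.002 0.003 0.005 -0.006 -0.01 0.006 1; 0 0 0.006 0 0 0 1; 0 0 0.006 0 0 0 1; 0 0 0.005 0 0 0 1")

```text
time_s: 7.4
tool_pos: [0.4896, 0.1913, 0.208]
tool_rot: [180.0, -0.0, -6.0]
force: [-0.1, -0.2, -3.3]
grip_width: 0.0117
```

```bash
python3 -c "
from h import *
delta([.4902,.191,.139],-6)"
```

```text
t 7.4 pos [0.4896 0.1913 0.208 ] rot [ 1.7996e+02 -3.0000e-02 -5.9700e+00] F [-0.1 -0.2 -3.3] w 0.0117
shift tool now [0.0005 0.0002 0.069 ] in target frame [0.0006 0.0002 0.069 ] turn [ 0.0015 -0.0012  0.0009]
```

Well centred. The disc's bottom edge is at about 0.081, inside the mouth, so I keep lowering in short steps.

Request:
servo_tool(moves="0 0 0.006 0 0 0 1; 0 0 0.006 0 0 0 1; 0 0 0.006 0 0 0 1")

```text
time_s: 7.65
tool_pos: [0.4895, 0.1909, 0.1877]
tool_rot: [179.9, -0.0, -6.0]
force: [-0.8, -0.5, -3.5]
grip_width: 0.012
```

```bash
python3 -c "
from h import *
delta([.4902,.191,.139],-6)"
```

```text
t 7.65 pos [0.4895 0.1909 0.1877] rot [179.94  -0.    -6.  ] F [-0.8 -0.5 -3.5] w 0.012
shift tool now [ 0.0007 -0.0002  0.0487] in target frame [ 0.0007 -0.0002  0.0487] turn [ 0.002  -0.0001 -0.0001]
```

Request:
servo_tool(moves="0 0 0.006 0 0 0 1; 0 0 0.006 0 0 0 1; 0 0 0.006 0 0 0 1; 0 0 0.006 0 0 0 1")

```text
time_s: 7.98
tool_pos: [0.4894, 0.1907, 0.1607]
tool_rot: [179.9, 0.0, -6.0]
force: [-1.0, -0.6, -3.3]
grip_width: 0.0117
```

```bash
python3 -c "
from m import *
o=env.get_obs();held(o['tool_pos']-[0,0,.052],'5',[.4904,.191,.139])"
```

```text
t 7.9833 pos [0.4894 0.1907 0.1607] rot [ 1.7994e+02  3.0000e-02 -6.0200e+00] F [-1.  -0.6 -3.3] w 0.0117
shift tool now [ 0.001  -0.0005  0.0217] in target frame [ 0.0009 -0.0004  0.0217] turn [ 0.0021  0.0011 -0.0007]
top 158 disc [0.4898 0.1924 0.1077] yaw,tilt [-5.9  -0.22] med 0.0003 disc-tcp [ 0.0004  0.0017 -0.053 ]
scene 263 disc [0.4874 0.1921 0.1085] yaw,tilt [-6.35  0.17] med 0.0005 disc-tcp [-0.002   0.0014 -0.0521]
both 421 disc [0.4888 0.1921 0.1065] yaw,tilt [-6.27 -0.05] med 0.0006 disc-tcp [-0.0006  0.0014 -0.0542]
```

Request:
servo_tool(moves="0.001 0 0.005 0 0 0 1; 0 0 0.005 0 0 0 1; 0 0 0.004 0 0 0 1; 0 0 0.002 0 0 0 1")

```text
time_s: 8.42
tool_pos: [0.4906, 0.1906, 0.1435]
tool_rot: [179.9, 0.0, -6.0]
force: [0.2, 0.1, -2.2]
grip_width: 0.0116
```

```bash
python3 -c "
from h import *
delta([.4902,.191,.139],-6)"
```

```text
t 8.4167 pos [0.4906 0.1906 0.1435] rot [ 1.7995e+02  3.0000e-02 -6.0200e+00] F [ 0.2  0.1 -2.2] w 0.0116
shift tool now [-0.0005 -0.0004  0.0045] in target frame [-0.0005 -0.0004  0.0045] turn [ 0.0019  0.0011 -0.0008]
```

Request:
servo_tool(moves="0 0 0.002 0 0 0 1; 0 0 0.0015 0 0 0 1; 0 0 0.001 0 0 0 1")

```text
time_s: 8.67
tool_pos: [0.4905, 0.1906, 0.1385]
tool_rot: [179.9, 0.1, -6.0]
force: [-2.8, -0.1, 4.5]
grip_width: 0.0119
```

```bash
python3 -c "
from m import *
o=env.get_obs();held(o['tool_pos']-[0,0,.052],'6',[.4904,.191,.139])"
```

```text
t 8.6667 pos [0.4905 0.1906 0.1385] rot [ 1.7995e+02  6.0000e-02 -6.0200e+00] F [-2.8 -0.1  4.5] w 0.0119
shift tool now [-0.0002 -0.0003 -0.0005] in target frame [-0.0002 -0.0003 -0.0005] turn [ 0.0018  0.002  -0.0007]
top 79 disc [0.4907 0.1916 0.0865] yaw,tilt [-6.01 -1.83] med 0.0003 disc-tcp [ 0.0002  0.001  -0.052 ]
scene 99 disc [0.4907 0.1927 0.0847] yaw,tilt [-7.16 -0.01] med 0.0006 disc-tcp [ 0.0002  0.0021 -0.0538]
both 178 disc [0.4905 0.1917 0.086 ] yaw,tilt [-6.21 -1.41] med 0.0005 disc-tcp [-0.      0.001  -0.0524]
```

The disc is seated: the vertical force went from -3 N to +4.5 N at the expected height. Now I open the gripper.

Request:
servo_tool(moves="0 0 0 0 0 0 0.7; 0 0 0 0 0 0 0.6; 0 0 0 0 0 0 0.3; 0 0 0 0 0 0 0; 0 0 0 0 0 0 0; 0 0 0 0 0 0 0; 0 0 0 0 0 0 0; 0 0 0 0 0 0 0")

```text
time_s: 9.43
tool_pos: [0.4932, 0.1916, 0.1415]
tool_rot: [-179.9, -0.3, -6.0]
force: [-0.2, -0.0, -0.4]
grip_width: 0.0421
```

```bash
python3 -c "
from m import *
o=env.get_obs();held([.49,.192,.087],'7',[.4904,.191,.139])"
```

```text
t 9.4333 pos [0.4932 0.1916 0.1415] rot [-179.93   -0.32   -6.03] F [-0.2 -0.  -0.4] w 0.0421
shift tool now [-0.0027  0.0009  0.0025] in target frame [-0.0027  0.0009  0.0025] turn [-0.0025 -0.0113 -0.001 ]
top 93 disc [0.4898 0.1928 0.0853] yaw,tilt [-6.26  0.4 ] med 0.0004 disc-tcp [-0.0034  0.0012 -0.0562]
scene 141 disc [0.4886 0.1933 0.0864] yaw,tilt [-7.    1.27] med 0.0004 disc-tcp [-0.0046  0.0017 -0.0552]
both 234 disc [0.4896 0.1931 0.0849] yaw,tilt [-6.57  1.34] med 0.0005 disc-tcp [-0.0036  0.0015 -0.0567]
```

View pics/scene7.png

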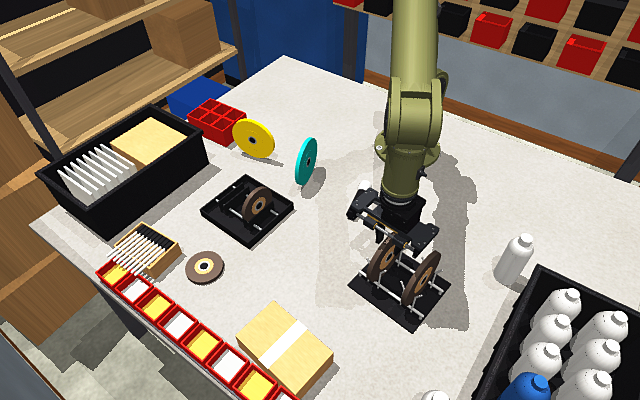

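The disc stands in the gap at about (383,257), free of the jaws, which are open 42 mm. Retreating straight up.

Request:
servo_tool(moves="0 0 -0.008 0 0 0 0; 0 0 -0.012 0 0 0 0; 0 0 -0.015 0 0 0 0; 0 0 -0.025 0 0 0 0; 0 0 -0.03 0 0 0 0; 0 0 -0.03 0 0 0 0; 0 0 -0.03 0 0 0 0; 0 0 0 0 0 0 0; 0 0 0 0 0 0 0; 0 0 0 0 0 0 0")

```text
time_s: 10.37
tool_pos: [0.4915, 0.1925, 0.3069]
tool_rot: [-179.8, -0.6, -5.9]
force: [-1.0, -0.6, -0.0]
grip_width: 0.0435
```

Run:
```python
from h import *
o=env.get_obs();print(o['time_s'],o['tool_pos'],o['force'])
C=[]
for n in('top','scene'):
    c=env.read_camera(n);save(c,n+'8.png');C.append(cloud(c).reshape(-1,3))
objs=dict(wide=([.4896,.192,.087],.075,.105),mid=([.538,-.195,.07],.055,.085),stock=([.5,.29,.087],.075,.105))
for nm,Q in zip(('top','scene','both'),C+[np.vstack(C)]):
    Q=Q[np.isfinite(Q[:,2])]
    for k,(c,R,lo) in objs.items():
        d=Q-c;q=Q[(np.linalg.norm(d,axis=1)<R+.015)&(abs(d[:,1])<.022)&(Q[:,2]>lo)]
        p,e=fitdisc(q,c,-.05,R);print(nm,k,len(q),p[:3].round(4),np.degrees(p[3:]).round(2),e.round(4))
```

```text
10.3667 [0.49150366 0.19253514 0.30691908] [-0.95156866 -0.55225199 -0.04111305]
top wide 191 [0.4905 0.1919 0.0866] [-6.8  -0.13] 0.0005
top mid 296 [ 0.5387 -0.1958  0.0687] [-2.55  0.35] 0.0007
top stock 213 [0.5008 0.2912 0.0868] [-6.14 -0.45] 0.0005
scene wide 545 [0.4893 0.1921 0.0856] [-6.36  0.02] 0.0005
scene mid 326 [ 0.5366 -0.1962  0.068 ] [-2.72  0.37] 0.0008
scene stock 503 [0.4992 0.2916 0.0856] [-5.89  0.49] 0.0005
both wide 736 [0.4894 0.1922 0.0856] [-6.51  0.07] 0.0006
both mid 622 [ 0.538  -0.1961  0.0684] [-2.73  0.48] 0.0008
both stock 716 [0.4994 0.2916 0.0856] [-6.1   0.26] 0.0006
```

View pics/scene8.png

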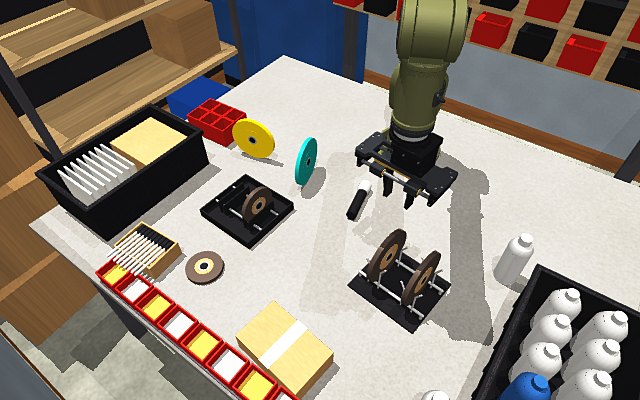

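The wide disc stands upright in the gap at about (387,253), at the same height as the stock disc at (422,278). The small disc is unmoved in the tray and the gripper is clear.

```bash
python3 -c "
from cell import env
print(env.sign_off())"
```

```text
the job is handed in; nothing more can be done
None
```

The wide dark disc now stands upright in the rack's empty gap, fully down between the tines, and the job was handed in after about 10.5 s. I lifted it straight out of the tray and lowered it in short steps. I opened the gripper only after the vertical force on the tool had gone from -3 N to +4.5 N at the expected height, which showed the disc was resting on the bars.

- **Placed disc:** after the gripper had backed off, the cameras put its centre at (0.489, 0.192, 0.086), against a gap measured at (0.490, 0.192). It reads the same height as the stock disc, 0.086, about 1 mm under the true 0.087. Its tilt is about 0.1° and its yaw is within about 0.5° of the rack's.
- **Other discs:** the small disc and the stock disc measured within 1 mm of where they started.
- **Gripper:** it finished about 0.31 m up, touching nothing, with outside force readings of about 1 N or less.
- **Readings that disagreed:** the arm drifted by up to about 10 mm between moves, so I corrected its position before the grasp and before the disc went between the tines. Just before and after I opened the jaws, with the gripper blocking much of the view, the tilt fits ranged from -1.8° to +1.3°. The clear view after backing off settled this.

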